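# Drag back the friction lid and stow the knob

## Task

Open the walnut parts caddy by pressing gently on top of its flat cork-faced lid and dragging the lid fully back towards you, to its stop; it has no handle and the thin lid cracks if pressed hard. Then set (do not drop) the loose brown bakelite knob upright inside the compartment that the lid uncovered, let go, and leave the lid fully open. Do not disturb the valve stand or the transformer.

Things in the scene. Friction and masses are not known exactly. Their poses are not given: they have to be found in the camera images.
- caddy: Low walnut box fixed to the bench, 228 (x) by 146 (y) by 62 mm high, walls 8 mm. Origin: centre of its underside; its -x end is nearer the robot. Inside, x = 4 to 106 mm is an open compartment; x = -106 to 4 mm is a deck 38 mm high over which the lid slides. The lid's top is sunk 8 to 16 mm below the wall tops (46 to 54 mm above the bench): it varies and is not measured, so find it by touch.
- lid (a joint): Travel of the lid along the caddy's -x (level), m: 0 shut, 0.103 open at its stop. Thin cork-faced bakelite plate 107 (x) by 127 (y) by 5 mm, no handle; centre at caddy x = 52 mm minus this value, y = 0. Starts 0 to 4 mm open, drags with 2.5 N, stays where left, does not yield downwards. About 9 to 15 N of downward finger pressure drags it (less lets the finger slip); cracks above 30 N or if struck: touch it slower than 20 mm/s.
- compartment (a point): Centre of the compartment floor in the caddy (at x = 55, y = 0, z = 8 mm of the caddy's frame; same axes). The compartment is 102 (x) by 130 (y) mm, 54 mm deep from the wall tops, covered by the lid while shut. Brass strips 3 mm thick that carry the lid run along both long walls just below it, leaving 124 mm clear in y.
- knob: Loose dark brown bakelite knob, an upright fluted cylinder 36 mm in diameter and 28 mm high with a white pointer line and brass centre on top, 30 to 65 g, standing on the bench on its flat underside. Origin: centre of its underside; z up along its axis.
- valve_stand: Bystander: loose wooden stand, 180 (x) by 56 (y) mm, carrying four glass valves in a row, 112 mm high in all. Origin: centre of its underside. Leave alone.
- transformer: Bystander: loose squat steel output transformer, 70 (x) by 58 (y) by 56 mm high, 0.8 kg. Origin: centre of its underside. Leave alone.

How it is judged:
By the outcome, as a careful person would: the job done as asked, in the order asked, and still so for the second after the job is handed in, with the robot touching nothing.
It also fails if it takes over 64 s, if anything falls off the work surface, if the arm or the gripper's body presses on something with over 40 N, if the wrist force passes 120 N, or if a joint passes its speed limit or range.

## Robot

A 7-joint arm with a two-finger parallel gripper is mounted at the origin on the work surface. World frame = base frame: x ahead of the robot, y to its left, z up, the work surface at z = 0. Lengths are in m, angles in rad, forces in N, time in s.
With the tool pointing down it reaches from about 0.35 to 0.9 m from the base axis. Payload 8.1 kg.
Tool frame: the origin (TCP) lies at the very end of the fingers, on their centre line; the grasp point (between the pads) lies 19 mm behind it; z points along the fingers, y is the line along which they close (so a half turn about z gives the same grasp; the last joint's range is limited). The gripper opens to 92 mm and grips with 3 to 60 N. Pads are 19 mm wide; open, the fingers measure 130 mm over their backs; the gripper's body (75 mm by 190 mm) begins 47 mm behind the grasp point.
Start: joints at [1.07, 0.434, 0.025, 1.573, -0.012, 1.134, -0.075], TCP at [0.242, -0.576, 0.227] pointing down, gripper open.
Joint ranges: [-2.62, 2.62], [-0.44, 2.09], [-1.27, 1.32], [0.08, 2.57], [-1.32, 4.46], [0.12, 2], [-2.74, 2.74]. Speed limits (rad/s): [2.22, 2.22, 3.01, 3.01, 3.14, 3.14, 3.14].

## Interface

Orientations are given as a rotation vector (axis times angle).
In Python, from cell import readout, cams, job gives the robot as it stands.
- The arm moves only by the tool drive_tool, never from a script. Its argument "commands" is a list of rows, each a list of 3 entries, a list of its own where there are three numbers: the turn, a rotation vector about the tool's x, y, z in rad, then the shift along the tool's x, y, z in cm, then the gripper's target within -1 to 1 (fully open at 1, half-way at 0, shut at -1). A call has 1 to 20 rows; each row is the pose to reach, as a shift and turn from the pose commanded when the call began, along the tool's axes at that moment; what a row does not reach only later rows make up. A row lasts 1/12 s, in which the tool goes at most 41.7 mm and 7.16 degrees, less where a joint would pass 70% of its speed; a pose out of reach is approached as far as the arm can. A call with a gripper value outside its range is refused whole. The fingers move at their own pace and stop on an object; "newtons" is the grip in N (left out, the last holds). Time passes only in rows, so rows that repeat a pose let the fingers close. It gives the time, the measured TCP pose, the force, the opening and the grip force at its end, in the units of the state.
- readout.observe(): the state, without advancing time (a new reading comes with each control period).
- cams.get_image(name): name is "side" or "top"; returns the picture (400x640x3 uint8, blue, green, red); there is no depth.
- cams.camera_info(name): a dict with "camera_matrix" (3x3 intrinsics, pixels), "k1" (the pictures are not rectified: a ray, as slopes to the right and down, at radius r is drawn at 1 + k1 r^2 times it, then the intrinsics apply), "R" (3x3) and "t" (3): a world point X has camera coordinates R X + t. Camera axes: x right, y down, z forward; pixel columns grow to the right and rows downward; lengths in m; the calibration is good to about 2 mm. A picture is of the moment at which its call begins. camera_info takes no time and is no camera call.
- job.sign_off(): hands the job in; it is judged then, once.
The state is a dict: "clock": time; "joints": joint angles; "dq": joint speeds; "joint_efforts": joint torques, N m; "position": TCP position; "ee_rot": TCP orientation; "force": force on the tool from outside, world axes, zero at the start; "ft_torque": the same for the moment, N m; "width": opening from 0.0 (shut) to 1.0 (fully open); "gripper_force": force on a finger pad.
Only numpy, scipy, OpenCV 4.12 (cv2) and the standard library are available. Lean on these libraries where they do the work, as an engineer would, in place of code of your own. Each camera call takes 0.05 s, during which the arm holds its last target. There are 200 camera calls.

## Working session

There is one attempt and no reset: what is moved stays moved. The work goes in short steps, Python scripts to look and compute and a tool call to move; the robot and the scene stay as the last step left them, time stands still between calls to the robot, and variables do not carry over. Pictures are saved under pics/ and viewed, at most 10 in all, crops included, and the job is handed in when it is done.

Besides the shell and the picture viewer there is one more tool, called after ">>>" as name(argument=value, ...), one argument or row to a line, values as JSON. drive_tool: Moves the arm, as the interface text tells. Its arguments: {"type":"object","properties":{"commands":{"type":"array"},"newtons":{"type":"number"}},"required":["commands"]}

```bash
mkdir -p pics
python3 - <<'E'
from cell import readout,cams
import cv2
for n in("top","side"):
    cv2.imwrite(f"pics/{n}0.png",cams.get_image(n)); i=cams.camera_info(n); print(n,i)
print(readout.observe())
E
```

```text
top {'camera_matrix': array([[452.80441108,   0.        , 322.18869477],
       [  0.        , 452.80441108, 196.4018033 ],
       [  0.        ,   0.        ,   1.        ]]), 'k1': -0.0956484009958139, 'R': array([[-0.02984636, -0.99943798, -0.01526138],
       [-0.99345533,  0.0313449 , -0.10983629],
       [ 0.11025293,  0.01188329, -0.99383252]]), 't': array([-0.06613699,  0.63147601,  0.98714106])}
side {'camera_matrix': array([[411.01807532,   0.        , 319.49050937],
       [  0.        , 411.01807532, 196.71553289],
       [  0.        ,   0.        ,   1.        ]]), 'k1': -0.10124525802911002, 'R': array([[ 0.99467195, -0.10301649,  0.00391401],
       [-0.06997558, -0.70255332, -0.70818235],
       [ 0.07570426,  0.70413524, -0.70601872]]), 't': array([-0.5983749 ,  0.02576627,  0.91457122])}
{'clock': 0.1, 'joints': array([ 1.07040682,  0.4351376 ,  0.02497818,  1.57398465, -0.01158321,
        1.13400078, -0.07509342]), 'dq': array([-0.00122316, -0.00067722, -0.00206422, -0.00214627,  0.00013609,
       -0.00078037, -0.00030292]), 'joint_efforts': array([ 2.85215145e-03, -6.69125962e+01,  9.87839475e-01, -3.15147328e+01,
       -6.04432868e-02,  3.73866025e-02, -3.44138346e-05]), 'position': array([ 0.2418843 , -0.57581053,  0.22604157]), 'ee_rot': array([-3.07837959e+00, -6.20381510e-01,  6.48005053e-04]), 'force': array([ 0.19728574, -0.23106395, -0.16409573]), 'ft_torque': array([0.01893158, 0.03297115, 0.05363955]), 'gripper_force': 0.0, 'width': 1.0026435810817156}
```

View pics/top0.png

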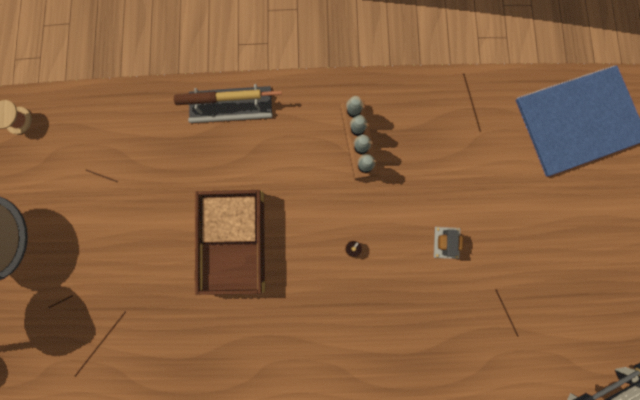

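View pics/side0.png

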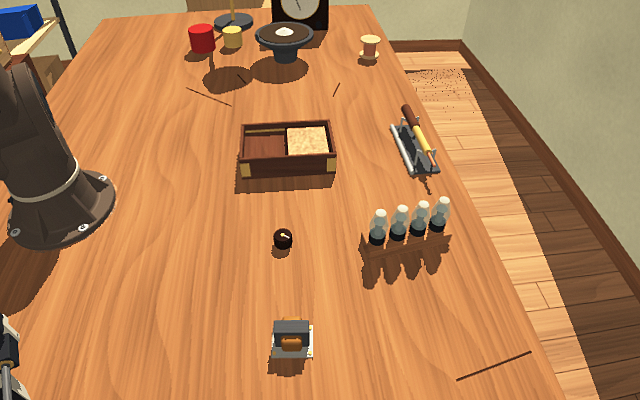

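The top view shows the caddy around (230,242), with its cork lid at (229,220). The knob is at (354,248), the valves at about (361,135) and the transformer at (448,243). The side view agrees: cork (307,141), knob (283,239).

```bash
cat > h.py <<'E'
import numpy as np,cv2
from cell import readout,cams
from scipy.spatial.transform import Rotation as Ro
def ray(n,uv,z):
    i=cams.camera_info(n)
    p=cv2.undistortPoints(np.array(uv,float).reshape(-1,1,2),i["camera_matrix"],np.array([i["k1"],0,0,0,0.]))[:,0]
    d=np.c_[p,np.ones(len(p))]@i["R"]; c=-i["R"].T@i["t"]
    return c+d*((z-c[2])/d[:,2])[:,None]
def blob(m,win):
    x0,y0,x1,y1=win; k=np.zeros_like(m); k[y0:y1,x0:x1]=m[y0:y1,x0:x1]
    k=cv2.morphologyEx(k,cv2.MORPH_CLOSE,np.ones((3,3)))
    c=max(cv2.findContours(k,cv2.RETR_EXTERNAL,cv2.CHAIN_APPROX_NONE)[0],key=cv2.contourArea)
    return c[:,0].astype(float)
E
python3 - <<'E'
from h import *
def rect(n,c,z):
    w=ray(n,c,z)[:,:2].astype(np.float32); r=cv2.minAreaRect(w*1000); return np.round(r[0],1),np.round(r[1],1),round(r[2],1)
for n,wc,wk,wb in(("top",(190,185,270,245),(335,232,372,265),(185,180,275,300)),("side",(280,120,340,160),(265,222,300,256),(230,110,345,190))):
    im=cv2.imread(f"pics/{n}0.png"); h=cv2.cvtColor(im,cv2.COLOR_BGR2HSV)
    g=h[...,2]
    print(n,"cork V",g[225 if n=="top" else 141,229 if n=="top" else 307], "bench",im[260,300],"knob V",h[248,350] if n=="top" else h[239,280])
    t=150 if n=="top" else 190
    thr,_=cv2.threshold(g[wc[1]:wc[3],wc[0]:wc[2]].reshape(-1,1),0,255,cv2.THRESH_OTSU)
    c=blob((g>thr).astype(np.uint8),wc)
    print("cork",thr,cv2.boundingRect(c.astype(np.int32)),rect(n,c,.05))
    k=blob((g<60).astype(np.uint8),wk)
    (u,r)=cv2.minEnclosingCircle(k.astype(np.float32)); print("knob",u,r,cv2.boundingRect(k.astype(np.int32)),[rect(n,k,z) for z in(0,.014,.028)])
    x0,y0,x1,y1=wb; cv2.imwrite(f"pics/{n}_c.png",cv2.resize(im[y0-5:y1+5,x0-5:x1+5],None,fx=4.4,fy=4.4,interpolation=cv2.INTER_CUBIC))
    if n=="top":
        b=blob((g<105).astype(np.uint8),wb); print("box",cv2.boundingRect(b.astype(np.int32)),rect(n,b,.062))
print("valves", ray("top",[[355,105],[366,163]],.1), "xf",ray("top",[[434,228],[462,258]],.03))
E
```

```text
top cork V 180 bench [ 63  99 142] knob V [ 13 141  67]
cork 121.0 (204, 197, 51, 45) (array([583.8, 123.1]), array([113.1,  97.9]), 89.8)
knob (353.7407531738281, 248.37037658691406) 7.387562274932861 (347, 242, 15, 14) [(array([ 509.9, -154.7]), array([32.3, 29.9]), 88.0), (array([ 510., -154.]), array([31.8, 29.5]), 88.0), (array([ 510.1, -153.2]), array([31.4, 29.1]), 88.0)]
box (195, 190, 80, 109) (array([528.3, 109.2]), array([174.4, 235.2]), 89.0)
side cork V 252 bench [ 82 140 216] knob V [  7 140  60]
cork 160.0 (287, 126, 44, 30) (array([584.1, 127.1]), array([111.7,  99.9]), 89.9)
knob (282.52325439453125, 239.10464477539062) 10.212084770202637 (274, 229, 18, 21) [(array([ 509.5, -139. ]), array([54. , 35.8]), 86.8), (array([ 509.8, -150.5]), array([52.9, 35.1]), 86.8), (array([ 510.2, -162.1]), array([51.7, 34.3]), 86.8)]
valves [[ 0.8186399  -0.16323245  0.1       ]
 [ 0.69036304 -0.18155349  0.1       ]] xf [[ 0.55006052 -0.33519292  0.03      ]
 [ 0.48059822 -0.39515968  0.03      ]]
```

View pics/top_c.png

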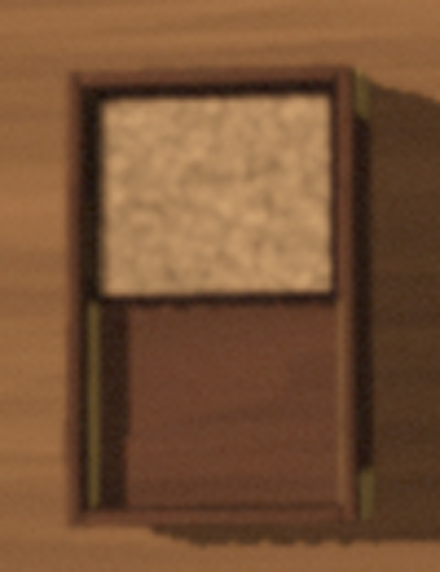

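The crop shows the rim corners at crop pixels TL(72,72), TR(352,68), BL(70,525), BR(356,522). The lid's front (near) edge is at crop row 297, so the lid is nearly shut.

Run:
```python
from h import *
s=lambda a:(np.array(a,float)+.5)/4.4-.5+[180,175]
w=ray("top",s([[72,72],[352,68],[356,522],[70,525]]),.062)[:,:2]
print(w.round(4),np.linalg.norm(np.roll(w,-1,0)-w,axis=1),w.mean(0))
d=(w[0]+w[1]-w[2]-w[3]);print("yaw deg",np.degrees(np.arctan2(d[1],d[0])))
l=ray("top",s([[100,297],[334,297],[100,97],[334,97]]),.05);print("lid corners",l.round(4))
for n in("top","side"):
  i=cams.camera_info(n);print("cam",(-i["R"].T@i["t"]).round(3))
o=readout.observe();R=Ro.from_rotvec(o["ee_rot"]).as_matrix();print(R.round(4))
```

```text
[[0.6471 0.1943]
 [0.6445 0.0518]
 [0.4198 0.0537]
 [0.4211 0.1964]] [0.14258727 0.224688   0.14269802 0.2259338 ] [0.53311616 0.1240412 ]
yaw deg -0.501582173292327
lid corners [[0.5336 0.1836 0.05  ]
 [0.5305 0.0645 0.05  ]
 [0.6353 0.1833 0.05  ]
 [0.6315 0.063  0.05  ]]
cam [ 0.517 -0.098  1.049]
cam [ 0.528 -0.688  0.666]
[[ 9.219e-01  3.873e-01 -7.000e-04]
 [ 3.873e-01 -9.219e-01  1.200e-03]
 [-1.000e-04 -1.400e-03 -1.000e+00]]
```

View pics/side_c.png

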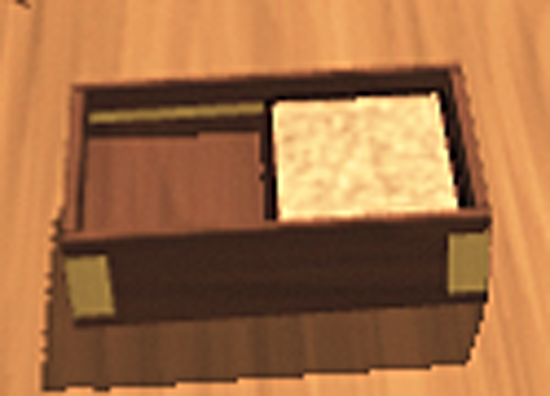

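>>> drive_tool(
  commands=[
    [[0,0,0.398],[59.7,-50.9,7.0],-1],
    [[0,0,0.398],[59.7,-50.9,7.0],-1],
    [[0,0,0.398],[59.7,-50.9,7.0],-1],
    [[0,0,0.398],[59.7,-50.9,7.0],-1],
    [[0,0,0.398],[59.7,-50.9,7.0],-1],
    [[0,0,0.398],[59.7,-50.9,7.0],-1],
    [[0,0,0.398],[59.7,-50.9,7.0],-1],
    [[0,0,0.398],[59.7,-50.9,7.0],-1],
    [[0,0,0.398],[59.7,-50.9,7.0],-1],
    [[0,0,0.398],[59.7,-50.9,7.0],-1],
    [[0,0,0.398],[59.7,-50.9,7.0],-1],
    [[0,0,0.398],[59.7,-50.9,7.0],-1],
    [[0,0,0.398],[59.7,-50.9,7.0],-1],
    [[0,0,0.398],[59.7,-50.9,7.0],-1],
    [[0,0,0.398],[59.7,-50.9,7.0],-1],
    [[0,0,0.398],[59.7,-50.9,7.0],-1],
    [[0,0,0.398],[59.7,-50.9,7.0],-1],
    [[0,0,0.398],[59.7,-50.9,7.0],-1],
    [[0,0,0.398],[59.7,-50.9,7.0],-1],
    [[0,0,0.398],[59.7,-50.9,7.0],-1],
  ],
)

```text
clock: 1.77
position: [0.5965, 0.134, 0.1556]
ee_rot: [-3.136, -0.013, -0.0]
force: [-0.8, 0.9, 0.8]
width: 0.006
gripper_force: 0.0
```

>>> drive_tool(
  commands=[
    [[0,0,0],[0,0,2.5],-1],
    [[0,0,0],[0,0,5],-1],
    [[0,0,0],[0,0,7],-1],
    [[0,0,0],[0,0,8.0],-1],
    [[0,0,0],[0,0,8.0],-1],
    [[0,0,0],[0,0,8.0],-1],
    [[0,0,0],[0,0,8.0],-1],
  ],
)

```text
clock: 2.35
position: [0.5962, 0.1245, 0.0779]
ee_rot: [-3.141, 0.001, -0.003]
force: [-0.4, -0.7, -0.3]
width: 0.003
gripper_force: 0.0
```

>>> drive_tool(
  commands=[
    [[0,0,0],[0,0,0.4],-1],
    [[0,0,0],[0,0,0.8],-1],
    [[0,0,0],[0,0,1.2],-1],
    [[0,0,0],[0,0,1.5],-1],
    [[0,0,0],[0,0,1.7],-1],
    [[0,0,0],[0,0,1.8],-1],
    [[0,0,0],[0,0,1.8],-1],
    [[0,0,0],[0,0,1.8],-1],
  ],
)

```text
clock: 3.02
position: [0.5954, 0.1243, 0.0587]
ee_rot: [3.142, -0.0, -0.0]
force: [-0.7, 0.5, 0.6]
width: 0.002
gripper_force: 0.0
```

>>> drive_tool(
  commands=[
    [[0,0,0],[0,0,0.1],-1],
    [[0,0,0],[0,0,0.2],-1],
    [[0,0,0],[0,0,0.3],-1],
    [[0,0,0],[0,0,0.3],-1],
  ],
)

```text
clock: 3.35
position: [0.5952, 0.1242, 0.0555]
ee_rot: [3.141, -0.0, -0.0]
force: [-1.1, -0.5, 0.3]
width: 0.005
gripper_force: 0.0
```

>>> drive_tool(
  commands=[
    [[0,0,0],[0,0,0.05],-1],
    [[0,0,0],[0,0,0.1],-1],
    [[0,0,0],[0,0,0.15],-1],
    [[0,0,0],[0,0,0.15],-1],
  ],
)

```text
clock: 3.68
position: [0.5953, 0.1242, 0.0541]
ee_rot: [3.141, -0.0, -0.0]
force: [0.3, 0.2, -1.3]
width: 0.004
gripper_force: 0.0
```

>>> drive_tool(
  commands=[
    [[0,0,0],[0,0,0.05],-1],
    [[0,0,0],[0,0,0.1],-1],
    [[0,0,0],[0,0,0.1],-1],
  ],
)

```text
clock: 3.93
position: [0.5953, 0.1243, 0.0531]
ee_rot: [3.142, -0.0, -0.0]
force: [0.6, -0.1, 0.8]
width: 0.009
gripper_force: 0.0
```

>>> drive_tool(
  commands=[
    [[0,0,0],[0,0,0.05],-1],
    [[0,0,0],[0,0,0.1],-1],
    [[0,0,0],[0,0,0.1],-1],
  ],
)

```text
clock: 4.18
position: [0.5953, 0.1243, 0.0521]
ee_rot: [3.142, -0.0, -0.0]
force: [-0.3, -0.2, -0.5]
width: 0.001
gripper_force: 0.0
```

>>> drive_tool(
  commands=[
    [[0,0,0],[0,0,0.05],-1],
    [[0,0,0],[0,0,0.1],-1],
    [[0,0,0],[0,0,0.1],-1],
  ],
)

```text
clock: 4.43
position: [0.5953, 0.1242, 0.0511]
ee_rot: [3.142, -0.001, -0.0]
force: [-0.6, -1.8, -0.3]
width: 0.005
gripper_force: 0.0
```

>>> drive_tool(
  commands=[
    [[0,0,0],[0,0,0.05],-1],
    [[0,0,0],[0,0,0.1],-1],
    [[0,0,0],[0,0,0.1],-1],
  ],
)

```text
clock: 4.68
position: [0.5953, 0.1243, 0.0501]
ee_rot: [3.142, -0.0, -0.0]
force: [-0.9, 0.0, 0.5]
width: 0.007
gripper_force: 0.0
```

>>> drive_tool(
  commands=[
    [[0,0,0],[0,0,0.05],-1],
    [[0,0,0],[0,0,0.1],-1],
    [[0,0,0],[0,0,0.1],-1],
  ],
)

```text
clock: 4.93
position: [0.5957, 0.1243, 0.05]
ee_rot: [-3.142, 0.001, -0.001]
force: [-1.9, -1.2, 6.8]
width: 0.001
gripper_force: 3.7
```

>>> drive_tool(
  commands=[
    [[0,0,0],[0,0,0.03],-1],
    [[0,0,0],[0,0,0.07],-1],
    [[0,0,0],[0,0,0.07],-1],
    [[0,0,0],[0,0,0.07],-1],
  ],
)

```text
clock: 5.27
position: [0.5963, 0.1243, 0.0499]
ee_rot: [-3.141, 0.001, -0.003]
force: [-1.6, -1.8, 12.5]
width: 0.005
gripper_force: 6.0
```

>>> drive_tool(
  commands=[
    [[0,0,0],[-0.1,0,0],-1],
    [[0,0,0],[-0.3,0,0],-1],
    [[0,0,0],[-0.6,0,0],-1],
    [[0,0,0],[-0.9,0,0],-1],
    [[0,0,0],[-1.2,0,0],-1],
    [[0,0,0],[-1.5,0,0],-1],
    [[0,0,0],[-1.8,0,0],-1],
    [[0,0,0],[-2.0,0,0],-1],
    [[0,0,0],[-2.0,0,0],-1],
  ],
)

```text
clock: 6.02
position: [0.577, 0.1244, 0.05]
ee_rot: [-3.141, 0.001, -0.006]
force: [1.0, -1.2, 9.8]
width: 0.006
gripper_force: 4.6
```

>>> drive_tool(
  commands=[
    [[0,0,0],[0,0,0.03],-1],
    [[0,0,0],[-0.2,0,0.03],-1],
    [[0,0,0],[-0.5,0,0.03],-1],
    [[0,0,0],[-0.8,0,0.03],-1],
    [[0,0,0],[-1.1,0,0.03],-1],
    [[0,0,0],[-1.4,0,0.04],-1],
    [[0,0,0],[-1.7,0,0.04],-1],
    [[0,0,0],[-2.0,0,0.04],-1],
    [[0,0,0],[-2.3,0,0.05],-1],
    [[0,0,0],[-2.6,0,0.05],-1],
    [[0,0,0],[-2.9,0,0.05],-1],
    [[0,0,0],[-3.0,0,0.05],-1],
  ],
)

```text
clock: 7.02
position: [0.5478, 0.1246, 0.0499]
ee_rot: [-3.141, 0.001, -0.008]
force: [3.3, -1.3, 11.2]
width: 0.007
gripper_force: 5.7
```

Run:
```python
from h import *
im=cams.get_image("side");cv2.imwrite("pics/s1.png",cv2.resize(im[95:195,200:360],None,fx=4,fy=4))
```

```text
(no output)
```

View pics/s1.png

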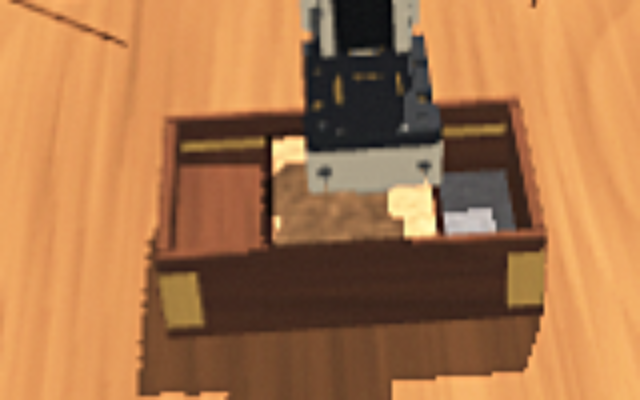

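The lid follows the finger: its near edge moved from u≈286 to u≈268 (about 48 mm), and the compartment is appearing on the right.

>>> drive_tool(
  commands=[
    [[0,0,0],[-0.2,0,0.01],-1],
    [[0,0,0],[-0.5,0,0.01],-1],
    [[0,0,0],[-0.8,0,0.02],-1],
    [[0,0,0],[-1.1,0,0.02],-1],
    [[0,0,0],[-1.4,0,0.03],-1],
    [[0,0,0],[-1.7,0,0.03],-1],
    [[0,0,0],[-2.0,0,0.04],-1],
    [[0,0,0],[-2.3,0,0.04],-1],
    [[0,0,0],[-2.6,0,0.05],-1],
    [[0,0,0],[-2.9,0,0.05],-1],
    [[0,0,0],[-3.2,0,0.06],-1],
    [[0,0,0],[-3.5,0,0.06],-1],
    [[0,0,0],[-3.8,0,0.06],-1],
    [[0,0,0],[-4.0,0,0.06],-1],
  ],
)

```text
clock: 8.23
position: [0.5087, 0.1248, 0.0498]
ee_rot: [-3.14, 0.001, -0.011]
force: [2.2, -1.9, 18.3]
width: 0.004
gripper_force: 8.9
```

>>> drive_tool(
  commands=[
    [[0,0,0],[-0.2,0,0.01],-1],
    [[0,0,0],[-0.4,0,0.01],-1],
    [[0,0,0],[-0.6,0,0.01],-1],
    [[0,0,0],[-0.8,0,0.01],-1],
    [[0,0,0],[-1.0,0,0.01],-1],
    [[0,0,0],[-1.0,0,0.01],-1],
  ],
)

```text
clock: 8.73
position: [0.4986, 0.1248, 0.0498]
ee_rot: [-3.14, 0.001, -0.011]
force: [0.8, -2.2, 20.8]
width: 0.006
gripper_force: 10.3
```

Pressure is creeping up, so I'll ease off a little and creep to the stop.

>>> drive_tool(
  commands=[
    [[0,0,0],[0,0,-0.09],-1],
    [[0,0,0],[-0.1,0,-0.09],-1],
    [[0,0,0],[-0.2,0,-0.09],-1],
    [[0,0,0],[-0.3,0,-0.09],-1],
    [[0,0,0],[-0.4,0,-0.09],-1],
    [[0,0,0],[-0.5,0,-0.09],-1],
    [[0,0,0],[-0.6,0,-0.09],-1],
    [[0,0,0],[-0.6,0,-0.09],-1],
  ],
)

```text
clock: 9.4
position: [0.4928, 0.1249, 0.0499]
ee_rot: [-3.14, 0.001, -0.01]
force: [5.2, -0.3, 9.8]
width: 0.003
gripper_force: 4.5
```

>>> drive_tool(
  commands=[
    [[0,0,0],[-0.1,0,0.03],-1],
    [[0,0,0],[-0.2,0,0.03],-1],
    [[0,0,0],[-0.3,0,0.03],-1],
    [[0,0,0],[-0.4,0,0.03],-1],
    [[0,0,0],[-0.4,0,0.03],-1],
  ],
)

```text
clock: 9.82
position: [0.4896, 0.1252, 0.0499]
ee_rot: [-3.139, 0.001, -0.013]
force: [6.7, -0.7, 10.1]
width: 0.007
gripper_force: 4.9
```

>>> drive_tool(
  commands=[
    [[0,0,0],[0,0,-0.2],-1],
    [[0,0,0],[0,0,-2],-1],
    [[0,0,0],[0,0,-5],-1],
    [[0,0,0],[0,0,-8],-1],
    [[0,0,0],[0,-4,-11],1],
    [[0,0,0],[0,0,-11],1],
    [[0,0,0],[0,4,-11],1],
    [[0,0,0],[0,8,-11],1],
    [[0,0,0],[0,12,-11],1],
    [[0,0,0],[0,16,-11],1],
    [[0,0,0],[1,20,-11],1],
    [[0,0,0],[2,24,-11],1],
    [[0,0,0],[2,27.7,-11],1],
    [[0,0,0],[2,27.7,-11],1],
    [[0,0,0],[2,27.7,-11],1],
    [[0,0,0],[2,27.7,-11],1],
  ],
)

```text
clock: 11.15
position: [0.5048, -0.152, 0.1577]
ee_rot: [-3.141, 0.001, 0.001]
force: [0.8, -0.5, 0.9]
width: 0.824
gripper_force: 0.0
```

Run:
```python
from h import *
im=cams.get_image("top");cv2.imwrite("pics/t2.png",im)
g=cv2.cvtColor(im,cv2.COLOR_BGR2HSV)[...,2]
c=blob((g>121).astype(np.uint8),(202,215,258,291))
w=ray("top",c,.05)[:,:2]
print(w.min(0),w.max(0),w.max(0)-w.min(0))
x=cv2.resize(im[180:300,185:385],None,fx=4,fy=4,interpolation=cv2.INTER_CUBIC);cv2.imwrite("pics/t2c.png",x)
```

```text
[0.43261772 0.06640202] [0.53190189 0.18513101] [0.09928417 0.11872899]
```

View pics/t2c.png

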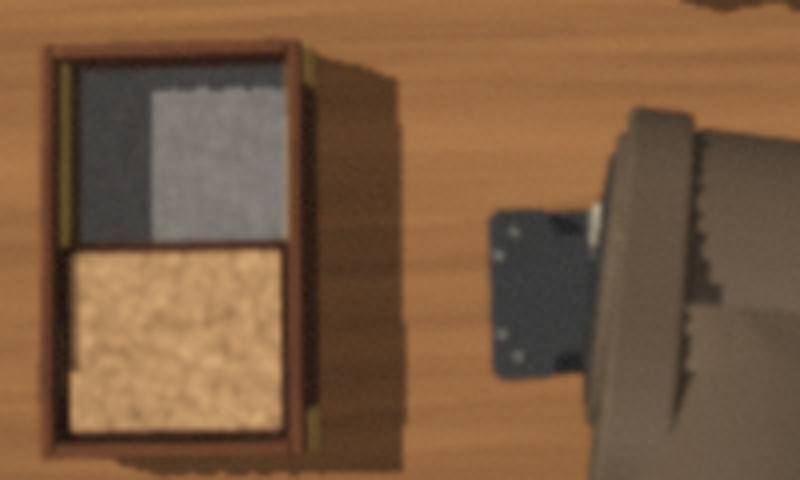

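The lid's cork now spans x 0.433–0.532, centred at 0.482, as expected at the stop (0.533−0.051). The compartment is open and the gripper is over the knob. Next I'll lower towards the knob.

>>> drive_tool(
  commands=[
    [[0,0,0],[0,0,3],1],
    [[0,0,0],[0,0,6],1],
    [[0,0,0],[0,0,9],1],
    [[0,0,0],[0,0,11],1],
    [[0,0,0],[0,0,11],1],
    [[0,0,0],[0,0,11],1],
    [[0,0,0],[0,0,11],1],
  ],
)

```text
clock: 11.78
position: [0.5062, -0.1518, 0.0491]
ee_rot: [-3.142, -0.002, -0.002]
force: [0.2, -0.4, 0.2]
width: 0.996
gripper_force: 0.0
```

Run:
```python
from h import *
im=cams.get_image("side");cv2.imwrite("pics/s3.png",cv2.resize(im[150:300,200:400],None,fx=4,fy=4))
print(readout.observe()["position"])
```

```text
[ 0.50654308 -0.15215208  0.04950475]
```

View pics/s3.png

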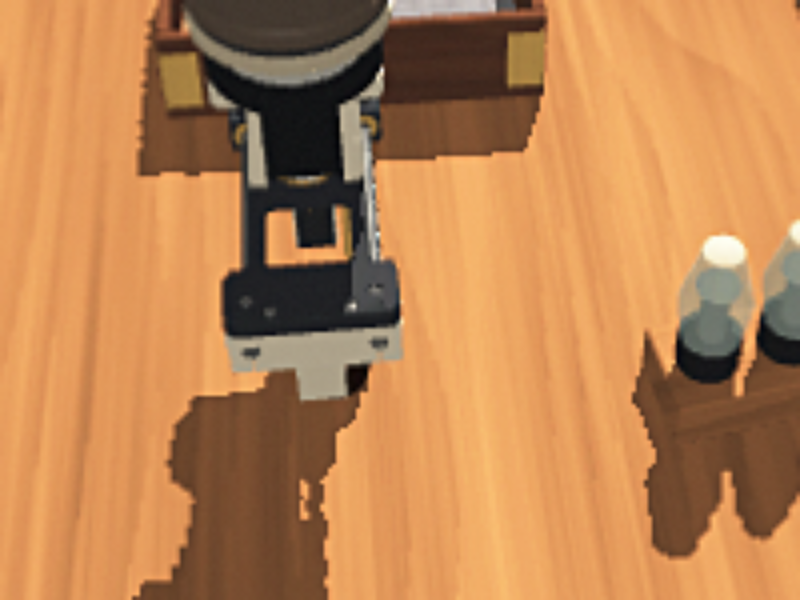

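The near finger is in front of the knob, which peeks out on its right at crop (357,380), so x needs about +4 mm. There is clearance all round.

>>> drive_tool(
  commands=[
    [[0,0,0],[0.4,0.15,1],1],
    [[0,0,0],[0.4,0.15,2],1],
    [[0,0,0],[0.4,0.15,3],1],
    [[0,0,0],[0.4,0.15,3.8],1],
    [[0,0,0],[0.4,0.15,4.3],1],
    [[0,0,0],[0.4,0.15,4.3],1],
    [[0,0,0],[0.4,0.15,4.3],1],
  ],
)

```text
clock: 12.42
position: [0.5089, -0.1541, 0.0044]
ee_rot: [-3.141, 0.001, 0.002]
force: [0.2, 0.3, 0.0]
width: 1.003
gripper_force: 0.0
```

>>> drive_tool(
  commands=[
    [[0,0,0],[0,0,0],0],
    [[0,0,0],[0,0,0],-0.2],
    [[0,0,0],[0,0,0],-0.5],
    [[0,0,0],[0,0,0],-0.5],
    [[0,0,0],[0,0,0],-0.5],
    [[0,0,0],[0,0,0],-0.5],
    [[0,0,0],[0,0,0],-0.5],
    [[0,0,0],[0,0,0],-0.5],
  ],
  newtons=12,
)

```text
clock: 13.08
position: [0.5093, -0.1542, 0.005]
ee_rot: [3.142, -0.0, 0.0]
force: [0.7, 1.1, -0.7]
width: 0.472
gripper_force: 0.1
```

>>> drive_tool(
  commands=[
    [[0,0,0],[0,0,0],-0.8],
    [[0,0,0],[0,0,0],-0.8],
    [[0,0,0],[0,0,0],-0.8],
    [[0,0,0],[0,0,0],-0.8],
    [[0,0,0],[0,0,0],-0.8],
    [[0,0,0],[0,0,0],-0.8],
  ],
  newtons=15,
)

```text
clock: 13.58
position: [0.5093, -0.1541, 0.0049]
ee_rot: [-3.142, 0.0, -0.0]
force: [-1.5, 1.8, 1.6]
width: 0.385
gripper_force: 15.0
```

>>> drive_tool(
  commands=[
    [[0,0,0],[0,0,-1],-0.8],
    [[0,0,0],[0,0,-3],-0.8],
    [[0,0,0],[0,0,-6],-0.8],
    [[0,0,0],[0,0,-9],-0.8],
    [[0,0,0],[0.5,-1.5,-11],-0.8],
    [[0,0,0],[1.5,-4,-11],-0.8],
    [[0,0,0],[2.5,-7,-11],-0.8],
    [[0,0,0],[3.5,-10,-11],-0.8],
    [[0,0,0],[4.5,-13,-11],-0.8],
    [[0,0,0],[5.5,-16,-11],-0.8],
    [[0,0,0],[6.5,-19,-11],-0.8],
    [[0,0,0],[7.3,-22,-11],-0.8],
    [[0,0,0],[7.9,-25,-11],-0.8],
    [[0,0,0],[7.9,-27,-11],-0.8],
    [[0,0,0],[7.9,-27.8,-11],-0.8],
    [[0,0,0],[7.9,-27.8,-11],-0.8],
    [[0,0,0],[7.9,-27.8,-11],-0.8],
    [[0,0,0],[7.9,-27.8,-11],-0.8],
  ],
)

```text
clock: 15.08
position: [0.5884, 0.1212, 0.115]
ee_rot: [3.14, -0.004, -0.0]
force: [-0.5, -0.3, -0.2]
width: 0.388
gripper_force: 15.0
```

Run:
```python
from h import *
im=cams.get_image("side");cv2.imwrite("pics/s4.png",cv2.resize(im[40:190,200:400],None,fx=4,fy=4))
o=readout.observe();print(o["position"],o["ee_rot"],o["width"],o["gripper_force"])
```

```text
[0.5884465  0.12119558 0.11505834] [ 3.14023105e+00 -4.81681819e-03 -6.07499904e-05] 0.386879150889752 14.999857095535845
```

View pics/s4.png

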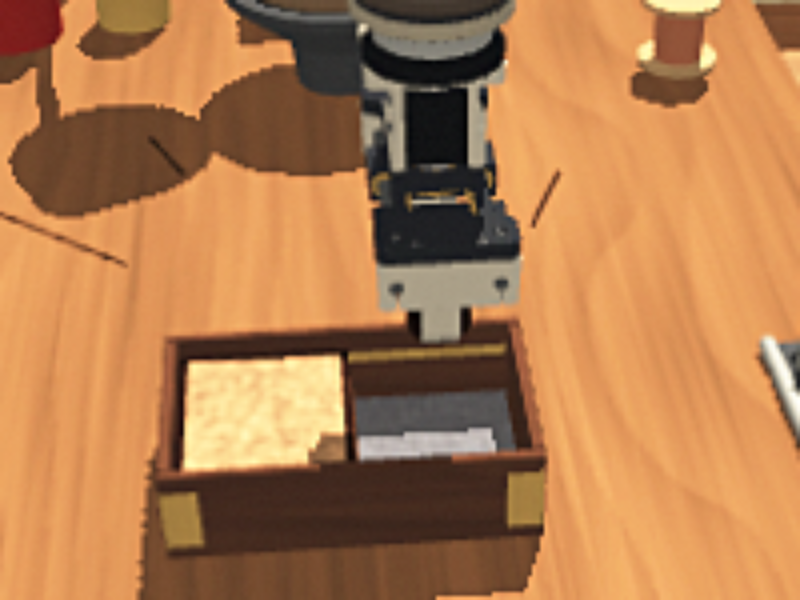

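The knob is held centred between the fingers above the open compartment, and the lid is fully open. Now I'll lower it.

>>> drive_tool(
  commands=[
    [[0,0,0],[0,0,1.5],-0.8],
    [[0,0,0],[0,0,3],-0.8],
    [[0,0,0],[0,0,4.5],-0.8],
    [[0,0,0],[0,0,6],-0.8],
    [[0,0,0],[0,0,7.5],-0.8],
    [[0,0,0],[0,0,8.5],-0.8],
    [[0,0,0],[0,0,9.2],-0.8],
    [[0,0,0],[0,0,9.5],-0.8],
    [[0,0,0],[0,0,9.5],-0.8],
    [[0,0,0],[0,0,9.5],-0.8],
  ],
)

```text
clock: 15.97
position: [0.5888, 0.1236, 0.0204]
ee_rot: [-3.142, 0.001, -0.001]
force: [-0.1, 0.3, -0.7]
width: 0.384
gripper_force: 15.0
```

>>> drive_tool(
  commands=[
    [[0,0,0],[0,0,0.1],-0.8],
    [[0,0,0],[0,0,0.2],-0.8],
    [[0,0,0],[0,0,0.3],-0.8],
    [[0,0,0],[0,0,0.4],-0.8],
    [[0,0,0],[0,0,0.5],-0.8],
    [[0,0,0],[0,0,0.5],-0.8],
  ],
)

```text
clock: 16.47
position: [0.5882, 0.1238, 0.0148]
ee_rot: [3.141, -0.0, -0.0]
force: [0.0, -0.2, -0.1]
width: 0.384
gripper_force: 15.0
```

>>> drive_tool(
  commands=[
    [[0,0,0],[0,0,0.05],-0.8],
    [[0,0,0],[0,0,0.1],-0.8],
    [[0,0,0],[0,0,0.15],-0.8],
    [[0,0,0],[0,0,0.18],-0.8],
    [[0,0,0],[0,0,0.18],-0.8],
  ],
)

```text
clock: 16.88
position: [0.5883, 0.1238, 0.013]
ee_rot: [3.142, -0.0, -0.0]
force: [-0.9, 0.4, -0.5]
width: 0.384
gripper_force: 15.0
```

>>> drive_tool(
  commands=[
    [[0,0,0],[0,0,0.04],-0.8],
    [[0,0,0],[0,0,0.08],-0.8],
    [[0,0,0],[0,0,0.08],-0.8],
  ],
)

```text
clock: 17.13
position: [0.5884, 0.1238, 0.0129]
ee_rot: [3.142, -0.001, 0.0]
force: [-2.5, -0.2, 7.4]
width: 0.387
gripper_force: 15.0
```

Contact with the floor at the expected height. I'll back the press off slightly, release to a partial opening, and lift straight up.

>>> drive_tool(
  commands=[
    [[0,0,0],[0,0,-0.05],-0.8],
    [[0,0,0],[0,0,-0.05],-0.2],
    [[0,0,0],[0,0,-0.05],-0.1],
    [[0,0,0],[0,0,-0.05],0],
    [[0,0,0],[0,0,-0.05],0],
    [[0,0,0],[0,0,-0.05],0.1],
    [[0,0,0],[0,0,-0.05],0.1],
  ],
)

```text
clock: 17.72
position: [0.5883, 0.1238, 0.0127]
ee_rot: [3.142, -0.0, -0.0]
force: [0.3, 0.5, -1.3]
width: 0.543
gripper_force: 0.0
```

>>> drive_tool(
  commands=[
    [[0,0,0],[0,0,-0.5],0.1],
    [[0,0,0],[0,0,-1.5],0.1],
    [[0,0,0],[0,0,-3],0.1],
    [[0,0,0],[0,0,-5],0.1],
    [[0,0,0],[0,0,-8],0.1],
    [[0,0,0],[0,0,-11],0.1],
    [[0,0,0],[0,0,-14],0.1],
    [[0,0,0],[0,3,-16],0.1],
    [[0,0,0],[0,7,-16],0.1],
    [[0,0,0],[0,11,-16],0.1],
    [[0,0,0],[0,15,-16],0.1],
    [[0,0,0],[0,19,-16],0.1],
    [[0,0,0],[0,23,-16],0.1],
    [[0,0,0],[0,26,-16],0.1],
    [[0,0,0],[0,26,-16],0.1],
    [[0,0,0],[0,26,-16],0.1],
    [[0,0,0],[0,26,-16],0.1],
  ],
)

```text
clock: 19.13
position: [0.5884, -0.1355, 0.1735]
ee_rot: [-3.141, 0.0, -0.001]
force: [0.7, -0.4, -0.3]
width: 0.553
gripper_force: 0.0
```

Run:
```python
from h import *
im=cams.get_image("top");x=cv2.resize(im[180:300,185:385],None,fx=4,fy=4,interpolation=cv2.INTER_CUBIC);cv2.imwrite("pics/t5.png",x)
g=cv2.cvtColor(im,cv2.COLOR_BGR2HSV)[...,2]
w=ray("top",blob((g>121).astype(np.uint8),(202,215,258,291)),.05)[:,:2];print(w.min(0),w.max(0))
```

```text
[0.43261772 0.06617235] [0.53190189 0.18515441]
```

View pics/t5.png

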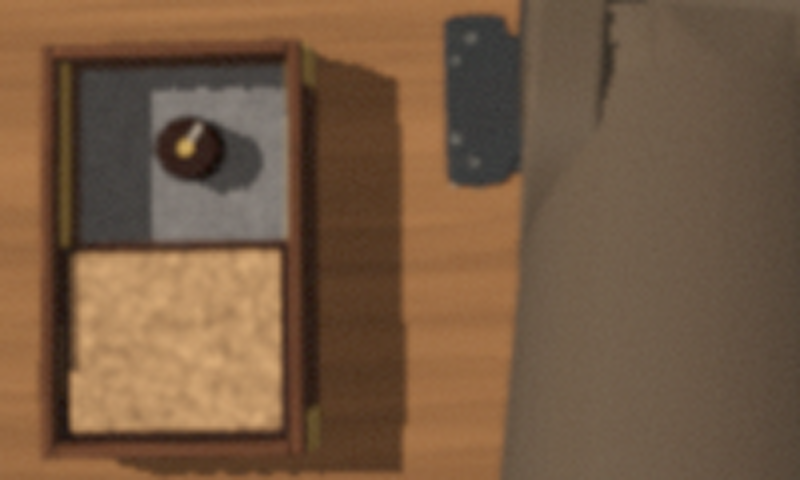

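The knob stands upright in the compartment at crop (188,148). The lid is unchanged at its stop and the arm is clear.

```bash
python3 -c "
from cell import job
print(job.sign_off())"
```

```text
the job is handed in; nothing more can be done
None
```

Job handed in at about 19 s of the 64 s allowed: the lid is open to its stop, the knob stands upright in the uncovered compartment, and the arm never went near the valve stand or transformer.

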